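# Clear and hold open a photometer's lid

## Task

Take the small porcelain crucible off the lid of the grey photometer and stand it upright in the rectangular steel tray, setting it down gently rather than dropping it. Then, so that the cuvettes inside can be inspected, lift the lid by its bar handle to 60 degrees from closed and finish while still holding it there by that handle, as it falls shut when let go. Leave the other things on the bench where they are.

Things in the scene. Friction and masses are not known exactly. Their poses are not given: they have to be found in the camera images.
- photometer: Grey bench instrument, fixed, 240 (x) x 220 (y) x 100 mm high, with a raised block along its rear: the last 55 mm at +x, 135 mm high. Origin: centre of its underside, on the bench; -x is its front (towards the robot, turned by its yaw), z up. Its lid lies over the well on top.
- lid (a joint): Opening angle of the photometer's lid in rad: 0 closed (level), growing as its front edge rises, stop at 1.3; 60 degrees is 1.047. The lid is a bare aluminium plate of about 400 g with its handle, 150 mm from hinge to front edge, 180 mm wide, 8 mm thick; its top lies 108 mm above the bench when closed. It falls shut from any angle when let go; the hinge has next to no friction.
- lid_hinge (a point): Middle of the lid's hinge line, at its rear edge: photometer frame (60, 0, 104) mm. The hinge line runs along the photometer's y.
- lid_bar (a point): Dark steel bar handle on top of the lid near its front edge: a round bar 10 mm thick along the photometer's y, 100 mm between its two posts, its centre line 40 mm above the lid's top. The point: middle of the bar, 132 mm in front of the hinge line and 44 mm above it when closed (photometer frame (-72, 0, 148) mm). It turns with the lid; the round bar can turn between gripped fingers.
- crucible: White porcelain crucible, an open cup 48 mm across at the rim and a little narrower at its foot, 42 mm high, wall 3 mm, about 60 g, standing on the lid behind the handle at the start. Origin: centre of its underside; z up out of its mouth.
- tray: Open rectangular steel tray, loose, 120 (x) x 140 (y) x 20 mm high, wall and floor 4 mm. Origin: centre of its underside. To the left or the right of the photometer.
- bowl: Bystander: white porcelain bowl, 110 mm across, 45 mm high; on the other side of the photometer from the tray. Origin: centre of its underside.
- screwdriver: Bystander: black-handled screwdriver, 170 mm, lying on the bench in front of and left of the photometer. Its own x runs along it.
- pliers: Bystander: green-handled pliers, 130 mm, 16 mm high, lying on the bench. Origin at the pivot, on the bench.
- beaker: Bystander: glass beaker, 70 mm across, 95 mm high. Origin: centre of its underside.
- eyepiece: Bystander: black upright tube, 32 mm across, 75 mm high. Origin: centre of its underside.
- collar: Bystander: flat black ring, 40 mm across, 10 mm high. Origin: centre of its underside.
Things that resemble listed ones, but are neither listed nor needed, are in the scene too. There is more than one size of the crucible; the job needs the middle-sized. Of the things that look like the tray, the largest one is meant.

How it is judged:
By the outcome, as a careful person would: the job done as asked, in the order asked, and still so for the second after the job is handed in, while the arm keeps its last pose, push and grip.
It also fails if it takes over 61 s, if anything falls off the work surface, if the arm or the gripper's body presses on something with over 40 N, if the wrist force passes 120 N, or if a joint passes its speed limit or range.

## Robot

A 6-joint arm with a two-finger parallel gripper is mounted at the origin on the work surface. World frame = base frame: x ahead of the robot, y to its left, z up, the work surface at z = 0. Lengths are in mm, angles in degrees, forces in N, time in s.
With the tool pointing down it reaches from about 375 to 900 mm from the base axis. Payload 3.1 kg.
Tool frame: the origin (TCP) lies midway between the tips of the shut fingers; the grasp point (between the pads) lies 19 mm behind it (tcp_to_grasp is the distance from the TCP to the grasp point, in mm); z points along the fingers, y is the line along which they close (so a half turn about z gives the same grasp; the last joint's range is limited). The gripper opens to 85 mm and grips with 20 to 120 N. Pads are 22 mm wide; open, the fingers measure 114 mm over their backs; the gripper's body (76 mm by 85 mm) begins 54 mm behind the grasp point. The pads swing forward as they close: fully open they stand 13 mm farther back than shut.
Start: joints at [55.835, 30.224, 82.088, -0, 67.689, -10.227], TCP at [253.552, 571.234, 231.31] pointing down, gripper open.
Joint ranges: [-176.69, 176.69], [-43.24, 126.21], [12.49, 139.97], [-82, 262], [0, 151.66], [-163.58, 163.58]. Speed limits (degrees/s): [159.86, 159.86, 180, 180, 180, 180].

## Interface

Orientations are given as [roll, pitch, yaw] about the fixed x, y, z axes, in that order (R = Rz(yaw) Ry(pitch) Rx(roll)).
In Python, from bench import * gives the robot as it stands.
- The arm moves only by the tool move_arm, never from a script. Its argument "deltas" is a list of rows, each an object of numbers: "dx", "dy", "dz": the shift along the tool's x, y, z in m; "wx", "wy", "wz": the turn, a rotation vector about the tool's x, y, z in rad; "fingers": the opening, from 0 (shut) to 1 (fully open). A call has 1 to 20 rows; each row shifts and turns the commanded pose from where the row before left it, along the tool's axes as they then stand; what a row does not reach is not made up. A row lasts 1/10 s, in which the tool goes at most 50 mm and 8.59 degrees, less where a joint would pass 70% of its speed; a pose out of reach is approached as far as the arm can. A call is refused whole if a number of a shift passes 0.05 or a number of a turn 0.15, either way. A call with a gripper value outside its range is refused whole. The fingers move at their own pace and stop on an object; "grip_force" is the grip in N (left out, the last holds). Time passes only in rows, so rows that do not move let the fingers close. It gives the time, the measured TCP pose, the force, the opening and the grip force at its end, in the units of the state.
- sense(): the state, without advancing time (a new reading comes with each control period).
- get_image(name): name is "scene" or "top" or "wrist"; returns (picture, depth): 480x640x3 uint8, red, green, blue; 480x640 float32, mm along the optical axis (not along the pixel's ray), 0 where there is no reading.
- calibration(name): a dict with "K" (3x3 intrinsics, pixels), "k1" (the pictures are not rectified: a ray, as slopes to the right and down, at radius r is drawn at 1 + k1 r^2 times it, then the intrinsics apply), "pose" (4x4, takes a point from camera to world coordinates); the wrist camera has in their place "T_tool_cam" (4x4, takes a point from camera to tool coordinates, whose origin is the TCP and whose axes are the flange's). Camera axes: x right, y up, looking along -z (the intrinsics and any distortion apply to the point x, -y, -z); pixel columns grow to the right and rows downward; lengths in mm; the calibration is good to about 2 mm. A picture is of the moment at which its call begins: read the wrist's pose just before it. calibration takes no time and is no camera call.
- job_done(): hands the job in; it is judged then, once.
Trained networks look in the newest picture that a camera, given by its name, has taken for a name from the list of things; names that differ only in an ending like _2 or _b are one class to them, and where a whole thing is asked for, a point or a joint stands for the part that bears it (a point fixed in the world has none). Each returns a list of dicts, best first, with "score" (0 to 1); they miss things now and then, are a little off and sometimes report something else, mostly with a low value. They report only what shows in the picture. A call takes as long as a camera call. They do not tell look-alikes from the thing itself.
- spot_in(name, camera): "rect" ([left, top, right, bottom] in pixels, round what is visible of it).
The state is a dict: "clock": time; "qpos": joint angles; "dq": joint speeds; "joint_torque": joint torques, N m; "tool_pos": TCP position; "tool_rot": TCP orientation; "wrist_force": force on the tool from outside, world axes, zero at the start; "moment": the same for the moment, N m; "width": finger opening in mm; "grasp_force": force on a finger pad.
Only numpy, scipy, OpenCV 4.12 (cv2) and the standard library are available. Lean on these libraries where they do the work, as an engineer would, in place of code of your own. Each camera call takes 0.05 s, during which the arm holds its last target. There are 200 camera calls.

## Working session

There is one attempt and no reset: what is moved stays moved. The work goes in short steps, Python scripts to look and compute and a tool call to move; the robot and the scene stay as the last step left them, time stands still between calls to the robot, and variables do not carry over. Pictures are saved under pics/ and viewed, at most 10 in all, crops included, and the job is handed in when it is done.

Besides the shell and the picture viewer there is one more tool, called after "Emit:" by a JSON object that holds its "method" and its "body", one argument or row to a line. move_arm: Moves the arm, as the interface text tells. Its arguments: {"type":"object","properties":{"deltas":{"type":"array","items":{"type":"object","properties":{"dx":{"type":"number"},"dy":{"type":"number"},"dz":{"type":"number"},"wx":{"type":"number"},"wy":{"type":"number"},"wz":{"type":"number"},"fingers":{"type":"number"}}}},"grip_force":{"type":"number"}},"required":["deltas"]}

```bash
mkdir -p pics; ls; cat > h.py <<'E'
from bench import *
import numpy as np, cv2
def world(cam,depth,us,vs,T=None):
    c=calibration(cam);K=np.array(c["K"]);k1=c["k1"]
    us=np.asarray(us,float);vs=np.asarray(vs,float)
    x=(us-K[0,2])/K[0,0];y=(vs-K[1,2])/K[1,1]
    a,b=x.copy(),y.copy()
    for _ in range(20):
        s=1+k1*(a*a+b*b);a=x/s;b=y/s
    d=depth[vs.astype(int),us.astype(int)]
    P=np.stack([a*d,-b*d,-d,np.ones_like(d)],-1)
    M=np.array(c["pose"]) if T is None else T
    return (P@M.T)[...,:3]
E
python3 - <<'E'
from h import *
for n in ("scene","top"):
    im,d=get_image(n); cv2.imwrite(f"pics/{n}0.png",im[:,:,::-1]); np.save(f"pics/{n}0.npy",d)
    c=calibration(n); print(n,np.round(c["K"],1).tolist(),c["k1"],np.round(c["pose"],3).tolist())
    for t in ("photometer","lid","lid_bar","crucible","tray","bowl","beaker","pliers","eyepiece","collar","screwdriver"):
        print(t,[(np.round(r["rect"]).tolist(),round(r["score"],2)) for r in spot_in(t,n)])
print(sense()); print(calibration("wrist"))
E
```

```text
pics
scene [[490.7, 0.0, 319.1], [0.0, 490.7, 233.7], [0.0, 0.0, 1.0]] 0.004953593663465162 [[0.155, -0.648, 0.746, 1302.097], [0.988, 0.099, -0.119, -42.295], [0.004, 0.755, 0.655, 800.397], [0.0, 0.0, 0.0, 1.0]]
photometer [([237.0, 220.0, 367.0, 357.0], 0.91)]
lid [([246.0, 221.0, 340.0, 287.0], 0.95)]
lid_bar [([244.0, 221.0, 344.0, 284.0], 0.56)]
crucible [([282.0, 247.0, 302.0, 277.0], 0.65), ([362.0, 246.0, 393.0, 286.0], 0.61), ([179.0, 287.0, 195.0, 308.0], 0.56)]
tray [([395.0, 228.0, 472.0, 276.0], 0.86), ([385.0, 193.0, 430.0, 219.0], 0.81), ([448.0, 194.0, 497.0, 228.0], 0.67)]
bowl [([94.0, 246.0, 147.0, 286.0], 0.81), ([242.0, 219.0, 346.0, 289.0], 0.61)]
beaker [([434.0, 265.0, 474.0, 318.0], 0.58)]
pliers [([154.0, 225.0, 210.0, 243.0], 0.84)]
eyepiece [([137.0, 324.0, 161.0, 359.0], 0.73), ([243.0, 223.0, 343.0, 288.0], 0.41)]
collar [([232.0, 217.0, 369.0, 360.0], 0.17)]
screwdriver [([331.0, 214.0, 340.0, 241.0], 0.76)]
top [[477.6, 0.0, 313.7], [0.0, 477.6, 242.4], [0.0, 0.0, 1.0]] -0.005722501210320709 [[-0.028, 0.993, -0.113, 370.786], [-0.999, -0.03, -0.018, 5
[... 1250 characters left out ...]
ce': array([0.45806542, 0.60685192, 0.51304876]), 'moment': array([-0.00320922, -0.00660945,  0.00347601]), 'grasp_force': 0.0, 'width': 85.71791832544544}
{'K': array([[412.02638435,   0.        , 318.50193224],
       [  0.        , 412.02638435, 239.17949499],
       [  0.        ,   0.        ,   1.        ]]), 'k1': -0.09435582932389018, 'T_tool_cam': array([[ 1.10961832e-03,  9.49493961e-01,  3.13783345e-01,
         8.19705844e+01],
       [ 9.99999278e-01, -1.19844734e-03,  9.01927795e-05,
         1.63905421e-01],
       [ 4.61690315e-04,  3.13783018e-01, -9.49494605e-01,
        -1.42326308e+02],
       [ 0.00000000e+00,  0.00000000e+00,  0.00000000e+00,
         1.00000000e+00]])}
```

```bash
python3 - <<'E'
import cv2,numpy as np
s=cv2.imread("pics/scene0.png");t=cv2.imread("pics/top0.png")
a=cv2.resize(s[180:380,80:520],(800,364));cv2.imwrite("pics/sa.png",a)
b=cv2.resize(t[140:360,180:500],(800,550),interpolation=cv2.INTER_CUBIC);cv2.imwrite("pics/tb.png",b)
from h import *
# point clouds
for n in("scene","top"):
    d=np.load(f"pics/{n}0.npy");vv,uu=np.mgrid[0:480,0:640];P=world(n,d,uu,vv);np.save(f"pics/{n}P.npy",P)
    ok=d>0
    def rep(name,m):
        q=P[m&ok];
        if len(q): print(n,name,len(q),np.round(np.median(q,0)),np.round(np.percentile(q,2,axis=0)),np.round(np.percentile(q,98,axis=0)))
    boxes={"scene":dict(cruc=(282,247,302,277),c2=(362,246,393,286),c3=(179,287,195,308),trayA=(395,228,472,276),trB=(385,193,430,219),trC=(448,194,497,228)),
      "top":dict(cruc=(331,192,349,213),c2=(256,224,276,244),trA=(204,295,245,340),trB=(191,230,249,278))}[n]
    for k,(l,tp,r,bo) in boxes.items():
        rep(k,(uu>=l)&(uu<=r)&(vv>=tp)&(vv<=bo)&(P[...,2]>8))
E
```

```text
scene cruc 650 [624.  14. 132.] [551.  -6. 107.] [638.  35. 151.]
scene c2 907 [555. 209.  42.] [522. 140.  10.] [690. 238. 134.]
scene c3 226 [ 572. -207.   23.] [ 560. -221.   10.] [ 593. -192.   32.]
scene trayA 1050 [548. 346.  18.] [435. 281.   8.] [661. 431.  95.]
scene trB 225 [329. 340.  12.] [272. 297.   8.] [378. 403.  17.]
scene trC 259 [371. 508.  12.] [311. 455.   8.] [431. 566.  16.]
top cruc 414 [620.   9. 111.] [593. -16. 104.] [651.  33. 153.]
top c2 203 [560. 227.  37.] [523. 189.   8.] [580. 241.  62.]
top trA 174 [316. 350.  12.] [265. 297.   8.] [379. 402.  19.]
top trB 482 [502. 365.  16.] [435. 282.   8.] [567. 433.  24.]
```

View pics/sa.png

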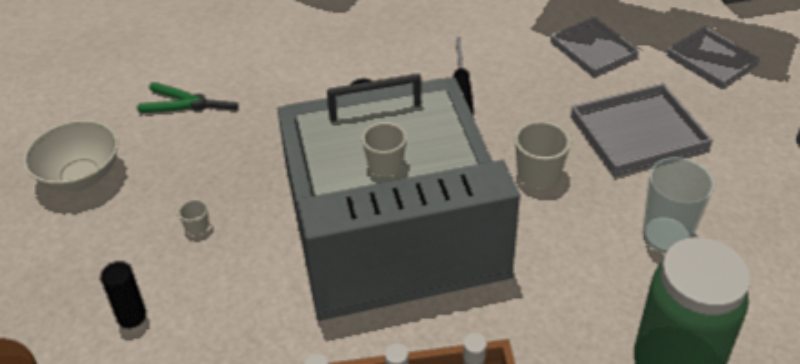

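View pics/tb.png

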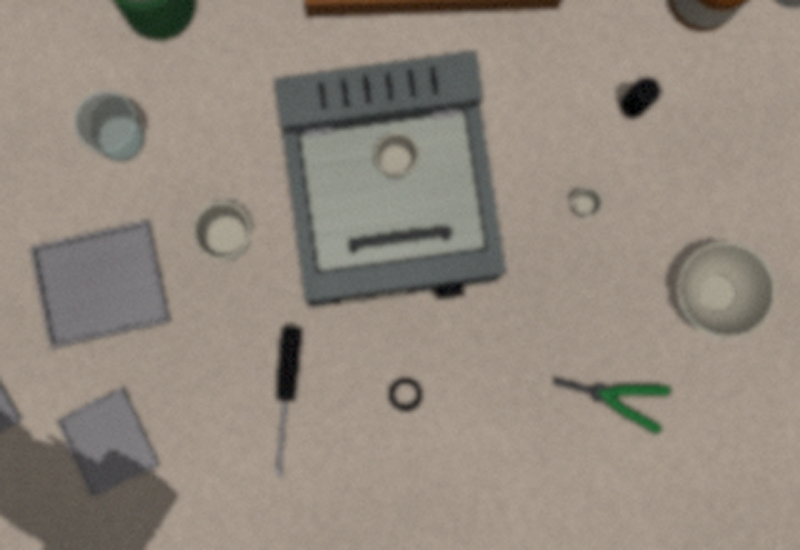

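The scene shows the crucible on the lid at scene (292,262) and top (338,202). Larger and smaller look-alike crucibles stand at either side. The largest tray is left of the photometer at scene (433,252) and top (220,254). Next I'll fit the poses.

```bash
python3 - <<'E'
from h import *
from scipy.optimize import least_squares
def circ(q):
    f=lambda p:np.hypot(q[:,0]-p[0],q[:,1]-p[1])-p[2]
    r=least_squares(f,[*q[:,:2].mean(0),24],loss="soft_l1",f_scale=1.5);return np.round(r.x,1),np.round(np.abs(r.fun).mean(),2)
for n in("scene","top"):
    P=np.load(f"pics/{n}P.npy").reshape(-1,3); 
    x,y,z=P.T
    reg=(abs(x-570)<170)&(abs(y-20)<150)
    q=P[reg&(z>93)]; r=cv2.minAreaRect(q[:,:2].astype(np.float32)); print(n,"photo rect z>93",r)
    q=P[reg&(z>128)&(x>640)];r=cv2.minAreaRect(q[:,:2].astype(np.float32)); print(" block",r,np.median(q[:,2]))
    lid=P[reg&(z>100)&(z<114)];print(" lid z",np.median(lid[:,2]))
    q=P[reg&(z>125)&(x<575)&(x>480)];
    if len(q): 
        (cx,cy),_,_=r=cv2.minAreaRect(q[:,:2].astype(np.float32));print(" bar",len(q),r,np.median(q,0),np.percentile(q[:,2],[5,50,95]))
        t=q[q[:,2]>143]; 
        if len(t)>5: vx=cv2.fitLine(t[:,:2].astype(np.float32),cv2.DIST_HUBER,0,.01,.01).ravel();print(" line",vx,len(t))
    q=P[(abs(x-620)<40)&(abs(y-10)<40)&(z>143)&(x<648)]
    if len(q)>8: print(" cruc rim",len(q),circ(q),np.percentile(q[:,2],[50,95]))
    q=P[(abs(x-502)<85)&(abs(y-358)<85)&(z>9)&(z<26)];r=cv2.minAreaRect(q[:,:2].astype(np.float32)); print(" tray",r,np.percentile(q[:,2],[50,95]))
    q=P[(abs(x-502)<85)&(abs(y-358)<85)&(z<26)&(z>2.8)&(abs(x-502)<35)&(abs(y-358)<35)];print(" tray floor",np.median(q[:,2]))
    q=P[(abs(x-560)<60)&(abs(y-215)<40)&(z>50)&(y>185)];print(" bigc",circ(q),np.percentile(q[:,2],[50,95]))
E
```

```text
scene photo rect z>93 ((598.154052734375, 20.111328125), (246.0692138671875, 220.23287963867188), 6.390223979949951)
 block ((690.7835083007812, 30.10224151611328), (59.751033782958984, 219.4853515625), 6.371187210083008) 135.14357470986806
 lid z 107.97617327971557
 bar 316 ((527.6740112304688, 11.645584106445312), (13.989116668701172, 108.2200698852539), 6.952912330627441) [529.41063495  10.73117101 150.5578755 ] [130.51334406 150.5578755  154.40823799]
 line [ 1.0763206e-01 -9.9419081e-01  5.2984381e+02  1.1224583e+01] 259
 cruc rim 189 (array([616.5,  13.2,  22.1]), np.float64(1.05)) [148.55525307 151.43101025]
 tray ((501.10430908203125, 356.6395568847656), (123.95710754394531, 142.77410888671875), 11.129732131958008) [16.81256175 21.63033156]
 tray floor 4.615642479295161
 bigc (array([554.2, 208.9,  31. ]), np.float64(1.26)) [57.91064222 61.66612374]
top photo rect z>93 ((600.3466796875, 21.35638427734375), (241.042236328125, 220.5448455810547), 6.375858306884766)
 block ((691.9896850585938, 31.524131774902344), (56.48320388793945, 220.20115661621094), 6.474832534790039) 134.59158486396382
 lid z 106.99079562551583
 bar 163 ((528.3260498046875, 14.183116912841797), (10.3696870803833, 108.30855560302734), 6.34874963760376) [528.28963492  12.97498464 150.95474164] [146.7955131  150.95474164 155.3440977 ]
 line [ 1.10102214e-01 -9.93920267e-01  5.27848755e+02  1.41291256e+01] 158
 cruc rim 70 (array([616.7,  15. ,  21.7]), np.float64(0.93)) [149.95430874 153.91388462]
 tray ((503.1644592285156, 355.4324951171875), (120.92869567871094, 147.38160705566406), 11.042001724243164) [17.49412653 23.55767952]
 tray floor 5.3522412356624045
 bigc (array([553.8, 210.3,  30.8]), np.float64(1.23)) [58.76348172 62.80957572]
```

Emit:
{"method": "move_arm", "body": {
  "deltas": [
    {"wz": -0.1324,"fingers": 1},
    {"wz": -0.1324},
    {"wz": -0.1324},
    {"wz": -0.1324},
    {"dx": -0.0084,"dy": -0.0167},
    {"dx": -0.0147,"dy": -0.0293},
    {"dx": -0.021,"dy": -0.0418},
    {"dx": -0.021,"dy": -0.0418},
    {"dx": -0.021,"dy": -0.0418},
    {"dx": -0.021,"dy": -0.0418},
    {"dx": -0.021,"dy": -0.0418},
    {"dx": -0.021,"dy": -0.0418},
    {"dx": -0.021,"dy": -0.0418},
    {"dx": -0.021,"dy": -0.0418},
    {"dx": -0.021,"dy": -0.0418},
    {"dx": -0.021,"dy": -0.0418},
    {"dx": -0.021,"dy": -0.0418},
    {"dx": -0.021,"dy": -0.0418},
    {"dx": -0.0147,"dy": -0.0293},
    {"dx": -0.0084,"dy": -0.0167}
  ],
  "grip_force": 25
}}

```text
schema error: expected keys dx, dy, dz, wx, wy, wz, fingers
```

Emit:
{"method": "move_arm", "body": {
  "deltas": [
    {"dx": 0},
    {"dx": 0},
    {"dx": 0}
  ]
}}

```text
schema error: expected keys dx, dy, dz, wx, wy, wz, fingers
```

```bash
cat >> h.py <<'E'
from scipy.spatial.transform import Rotation as Ro
def toolT(s=None):
    s=s or sense();T=np.eye(4);T[:3,:3]=Ro.from_euler("xyz",s["tool_rot"],degrees=True).as_matrix();T[:3,3]=s["tool_pos"];return T
def wristP(tag):
    T=toolT();im,d=get_image("wrist");cv2.imwrite(f"pics/{tag}.png",im[:,:,::-1])
    vv,uu=np.mgrid[0:480,0:640];P=world("wrist",d,uu,vv,T@np.array(calibration("wrist")["T_tool_cam"]));P[d<=0]=np.nan
    return T,im,P
from scipy.optimize import least_squares
def circ(q,r0=24):
    r=least_squares(lambda p:np.hypot(q[:,0]-p[0],q[:,1]-p[1])-p[2],[*q[:,:2].mean(0),r0],loss="soft_l1",f_scale=1.5);return np.round(r.x,1),np.round(np.abs(r.fun).mean(),2)
E
python3 - <<'E'
from h import *
T,im,P=wristP("w1");np.save("pics/w1P.npy",P);s=sense();print(s["clock"],s["tool_pos"],s["tool_rot"],s["qpos"])
P=P.reshape(-1,3);x,y,z=P.T
q=P[(np.hypot(x-617,y-14)<35)&(z>142)&(z<158)];print(len(q),np.percentile(q[:,2],[5,50,95]))
print("rim",circ(q[q[:,2]>np.percentile(q[:,2],60)]))
l=P[(z>95)&(z<118)&(np.hypot(x-617,y-14)>40)&(x<650)];print("lid z",np.median(l[:,2]))
q=P[(z>140)&(z<162)&(x<560)];print("bar",len(q),np.nanmedian(q,0) if len(q) else 0)
if len(q): print(cv2.minAreaRect(q[:,:2].astype(np.float32)))
E
```

```text
1.25 [253.55559335 571.23786626 231.3345151 ] [1.79998351e+02 7.52100479e-04 1.56063250e+02] [ 5.58349097e+01  3.02216096e+01  8.20870221e+01 -4.83581806e-04
  6.76896122e+01 -1.02281571e+01]Traceback (most recent call last):
  File "<stdin>", line 4, in <module>
    return _quantile_unchecked(
        a, q, axis, out, overwrite_input, method, keepdims, weights)
    return _ureduce(a,
                    func=_quantile_ureduce_func,
    ...<5 lines>...
                    overwrite_input=overwrite_input,
                    method=method)
    r = func(a, **kwargs)
    result = _quantile(arr,
                       quantiles=q,
    ...<2 lines>...
                       out=out,
                       weights=wgt)
    slices_having_nans = np.isnan(arr[-1, ...])
                                  ~~~^^^^^^^^^
IndexError: index -1 is out of bounds for axis 0 with size 0
```

View pics/w1.png

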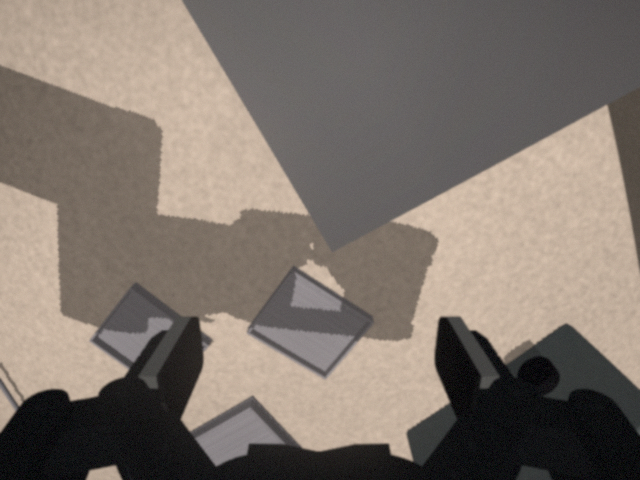

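The wrist view shows the small trays near (310,320) and the gripper fingers. No tall object shows on the bottom-left side of the view, which is where the path goes. I'll resend the move with every key present.

Emit:
{"method": "move_arm", "body": {
  "deltas": [
    {"dx": 0,"dy": 0,"dz": 0,"wx": 0,"wy": 0,"wz": -0.1324,"fingers": 1},
    {"dx": 0,"dy": 0,"dz": 0,"wx": 0,"wy": 0,"wz": -0.1324,"fingers": 1},
    {"dx": 0,"dy": 0,"dz": 0,"wx": 0,"wy": 0,"wz": -0.1324,"fingers": 1},
    {"dx": 0,"dy": 0,"dz": 0,"wx": 0,"wy": 0,"wz": -0.1324,"fingers": 1},
    {"dx": -0.0084,"dy": -0.0167,"dz": 0,"wx": 0,"wy": 0,"wz": 0,"fingers": 1},
    {"dx": -0.0147,"dy": -0.0293,"dz": 0,"wx": 0,"wy": 0,"wz": 0,"fingers": 1},
    {"dx": -0.021,"dy": -0.0418,"dz": 0,"wx": 0,"wy": 0,"wz": 0,"fingers": 1},
    {"dx": -0.021,"dy": -0.0418,"dz": 0,"wx": 0,"wy": 0,"wz": 0,"fingers": 1},
    {"dx": -0.021,"dy": -0.0418,"dz": 0,"wx": 0,"wy": 0,"wz": 0,"fingers": 1},
    {"dx": -0.021,"dy": -0.0418,"dz": 0,"wx": 0,"wy": 0,"wz": 0,"fingers": 1},
    {"dx": -0.021,"dy": -0.0418,"dz": 0,"wx": 0,"wy": 0,"wz": 0,"fingers": 1},
    {"dx": -0.021,"dy": -0.0418,"dz": 0,"wx": 0,"wy": 0,"wz": 0,"fingers": 1},
    {"dx": -0.021,"dy": -0.0418,"dz": 0,"wx": 0,"wy": 0,"wz": 0,"fingers": 1},
    {"dx": -0.021,"dy": -0.0418,"dz": 0,"wx": 0,"wy": 0,"wz": 0,"fingers": 1},
    {"dx": -0.021,"dy": -0.0418,"dz": 0,"wx": 0,"wy": 0,"wz": 0,"fingers": 1},
    {"dx": -0.021,"dy": -0.0418,"dz": 0,"wx": 0,"wy": 0,"wz": 0,"fingers": 1},
    {"dx": -0.021,"dy": -0.0418,"dz": 0,"wx": 0,"wy": 0,"wz": 0,"fingers": 1},
    {"dx": -0.021,"dy": -0.0418,"dz": 0,"wx": 0,"wy": 0,"wz": 0,"fingers": 1},
    {"dx": -0.0147,"dy": -0.0293,"dz": 0,"wx": 0,"wy": 0,"wz": 0,"fingers": 1},
    {"dx": -0.0084,"dy": -0.0167,"dz": 0,"wx": 0,"wy": 0,"wz": 0,"fingers": 1}
  ],
  "grip_force": 25
}}

```text
clock: 3.25
tool_pos: [617.1, 10.8, 231.3]
tool_rot: [-179.9, 0.0, -173.9]
wrist_force: [-0.1, -0.1, -0.1]
width: 85.5
grasp_force: 0.0
```

Emit:
{"method": "move_arm", "body": {
  "deltas": [
    {"dx": 0,"dy": 0,"dz": 0,"wx": 0,"wy": 0,"wz": 0,"fingers": 1},
    {"dx": 0,"dy": 0,"dz": 0,"wx": 0,"wy": 0,"wz": 0,"fingers": 1},
    {"dx": 0,"dy": 0,"dz": 0,"wx": 0,"wy": 0,"wz": 0,"fingers": 1}
  ]
}}

```text
clock: 3.55
tool_pos: [614.8, 16.2, 231.2]
tool_rot: [180.0, -0.1, -173.5]
wrist_force: [-0.3, 0.7, -0.6]
width: 85.5
grasp_force: 0.0
```

```bash
python3 - <<'E'
from h import *
T,im,P=wristP("w2");s=sense();print(s["clock"],s["tool_pos"],s["tool_rot"],s["qpos"],s["wrist_force"])
P=P.reshape(-1,3);x,y,z=P.T
q=P[(np.hypot(x-617,y-14)<35)&(z>142)&(z<158)];print(len(q))
if len(q):
  print(np.percentile(q[:,2],[5,50,95])); print("rim",circ(q[q[:,2]>np.percentile(q[:,2],50)]))
l=P[(z>95)&(z<118)&(np.hypot(x-617,y-14)>40)&(x<650)];print("lid z",np.median(l[:,2]))
q=P[(z>140)&(z<162)&(x<560)];print("bar",len(q),np.nanmedian(q,0) if len(q) else 0)
if len(q): print(cv2.minAreaRect(q[:,:2].astype(np.float32)))
E
```

```text
3.6 [614.903647    16.28602754 231.32460165] [ 1.79964829e+02 -6.36558218e-02 -1.73503548e+02] [-8.88733157e+00  2.94798788e+01  8.35142194e+01  1.84832970e-02
  6.70766081e+01 -1.05390974e+02] [ 0.35823065 -0.26544188 -0.07383332]
1761
[142.91487805 149.12351841 150.50192039]
rim (array([615.6,  13.1,  22.1]), np.float64(0.73))
lid z 107.11554694930686
bar 3996 [526.99334379  10.67429303 151.8641835 ]
((527.07666015625, 11.733661651611328), (10.159916877746582, 109.45449829101562), 6.192232608795166)
```

View pics/w2.png

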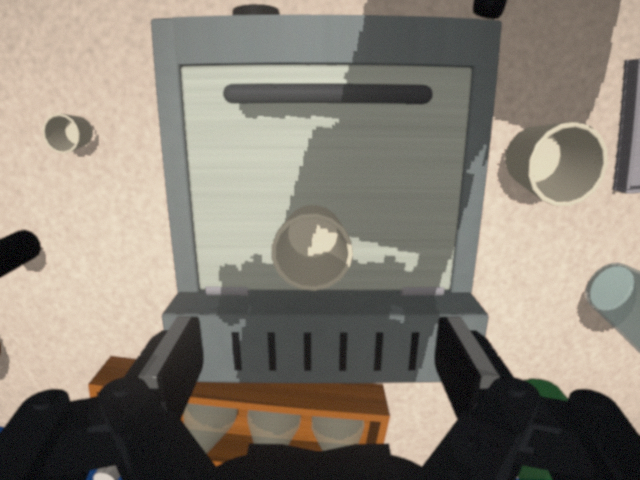

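The wrist view shows the crucible at (313,250) and the bar at (328,94), both agreeing with the scene and top fits. Next I descend and grip.

Emit:
{"method": "move_arm", "body": {
  "deltas": [
    {"dx": -0.0008,"dy": -0.0029,"dz": 0.01,"wx": 0,"wy": 0,"wz": 0,"fingers": 1},
    {"dx": 0,"dy": 0,"dz": 0.02,"wx": 0,"wy": 0,"wz": 0,"fingers": 1},
    {"dx": 0,"dy": 0,"dz": 0.02,"wx": 0,"wy": 0,"wz": 0,"fingers": 1},
    {"dx": 0,"dy": 0,"dz": 0.02,"wx": 0,"wy": 0,"wz": 0,"fingers": 1},
    {"dx": 0,"dy": 0,"dz": 0.02,"wx": 0,"wy": 0,"wz": 0,"fingers": 1},
    {"dx": 0,"dy": 0,"dz": 0.015,"wx": 0,"wy": 0,"wz": 0,"fingers": 1},
    {"dx": 0,"dy": 0,"dz": 0.01,"wx": 0,"wy": 0,"wz": 0,"fingers": 1},
    {"dx": 0,"dy": 0,"dz": 0.0045,"wx": 0,"wy": 0,"wz": 0,"fingers": 1},
    {"dx": 0,"dy": 0,"dz": 0,"wx": 0,"wy": 0,"wz": 0,"fingers": 1},
    {"dx": 0,"dy": 0,"dz": 0,"wx": 0,"wy": 0,"wz": 0,"fingers": 1},
    {"dx": 0,"dy": 0,"dz": 0,"wx": 0,"wy": 0,"wz": 0,"fingers": 0.7},
    {"dx": 0,"dy": 0,"dz": 0,"wx": 0,"wy": 0,"wz": 0,"fingers": 0.4},
    {"dx": 0,"dy": 0,"dz": 0,"wx": 0,"wy": 0,"wz": 0,"fingers": 0.3},
    {"dx": 0,"dy": 0,"dz": 0,"wx": 0,"wy": 0,"wz": 0,"fingers": 0.2},
    {"dx": 0,"dy": 0,"dz": 0,"wx": 0,"wy": 0,"wz": 0,"fingers": 0.2},
    {"dx": 0,"dy": 0,"dz": 0,"wx": 0,"wy": 0,"wz": 0,"fingers": 0.2}
  ],
  "grip_force": 25
}}

```text
clock: 5.2
tool_pos: [617.7, 11.7, 112.7]
tool_rot: [-180.0, 0.1, -173.6]
wrist_force: [-0.5, 0.3, 5.4]
width: 46.4
grasp_force: 25.3
```

Emit:
{"method": "move_arm", "body": {
  "deltas": [
    {"dx": 0,"dy": 0,"dz": -0.005,"wx": 0,"wy": 0,"wz": 0,"fingers": 0.2},
    {"dx": 0,"dy": 0,"dz": -0.01,"wx": 0,"wy": 0,"wz": 0,"fingers": 0.2},
    {"dx": 0,"dy": 0,"dz": -0.02,"wx": 0,"wy": 0,"wz": 0,"fingers": 0.2},
    {"dx": 0,"dy": 0,"dz": -0.025,"wx": 0,"wy": 0,"wz": 0,"fingers": 0.2},
    {"dx": 0,"dy": 0,"dz": -0.02,"wx": 0,"wy": 0,"wz": 0,"fingers": 0.2},
    {"dx": 0,"dy": 0,"dz": -0.01,"wx": 0,"wy": 0,"wz": 0,"fingers": 0.2},
    {"dx": 0,"dy": 0,"dz": 0,"wx": 0,"wy": 0,"wz": 0,"fingers": 0.2},
    {"dx": 0,"dy": 0,"dz": 0,"wx": 0,"wy": 0,"wz": 0,"fingers": 0.2}
  ]
}}

```text
clock: 6.0
tool_pos: [616.7, 11.9, 201.3]
tool_rot: [180.0, -0.1, -173.6]
wrist_force: [-0.1, -0.4, -0.5]
width: 47.0
grasp_force: 25.8
```

```bash
python3 - <<'E'
from h import *
im,d=get_image("scene");vv,uu=np.mgrid[0:480,0:640];P=world("scene",d,uu,vv)
s=sense();T=toolT(s);print(s["tool_pos"],s["tool_rot"],s["wrist_force"],s["width"],s["clock"])
cv2.imwrite("pics/s2.png",cv2.resize(im[130:330,180:400,::-1],(660,600)))
# white crucible below the gripper
q=P[(np.hypot(P[...,0]-617,P[...,1]-13)<26)&(P[...,2]>120)&(P[...,2]<250)];print(np.percentile(q[:,2],[0,2,5,50]))
# tray re-measure target in tool axes
tgt=np.array([502.,356.,0]);print("delta tool",T[:3,:3].T@(tgt-T[:3,3]))
E
```

```text
[616.36195192  11.96166548 200.7263801 ] [ 1.79963262e+02 -1.27049901e-01 -1.73596036e+02] [-0.17938696  0.23468078 -1.0764681 ] 46.95530340087862 6.05
[196.73666256 199.45301881 202.23858023 224.63139545]
delta tool [ 74.82983434 354.51838626 201.12016564]
```

View pics/s2.png

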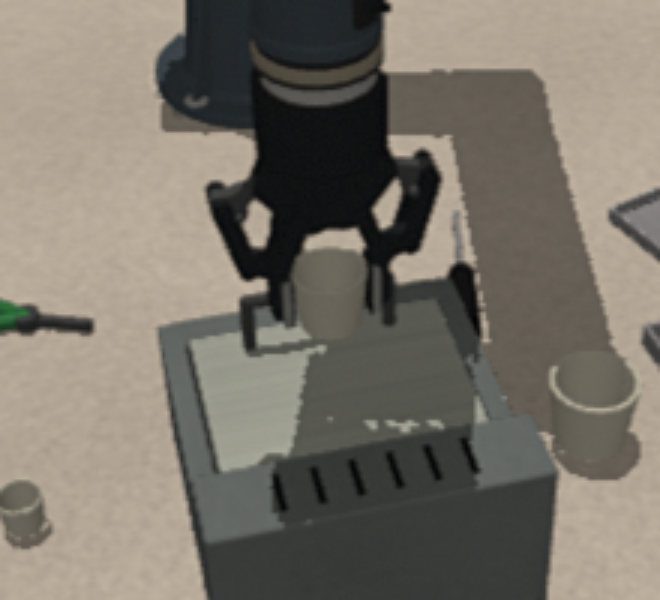

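The crucible is held upright at (330,290) in the crop, clear of the lid. I'll carry it over the tray.

Emit:
{"method": "move_arm", "body": {
  "deltas": [
    {"dx": 0.0036,"dy": 0.0173,"dz": 0,"wx": 0,"wy": 0,"wz": 0,"fingers": 0.2},
    {"dx": 0.0064,"dy": 0.0302,"dz": 0,"wx": 0,"wy": 0,"wz": 0,"fingers": 0.2},
    {"dx": 0.0091,"dy": 0.0432,"dz": 0,"wx": 0,"wy": 0,"wz": 0,"fingers": 0.2},
    {"dx": 0.0091,"dy": 0.0432,"dz": 0,"wx": 0,"wy": 0,"wz": 0,"fingers": 0.2},
    {"dx": 0.0091,"dy": 0.0432,"dz": 0,"wx": 0,"wy": 0,"wz": 0,"fingers": 0.2},
    {"dx": 0.0091,"dy": 0.0432,"dz": 0,"wx": 0,"wy": 0,"wz": 0,"fingers": 0.2},
    {"dx": 0.0091,"dy": 0.0432,"dz": 0,"wx": 0,"wy": 0,"wz": 0,"fingers": 0.2},
    {"dx": 0.0091,"dy": 0.0432,"dz": 0,"wx": 0,"wy": 0,"wz": 0,"fingers": 0.2},
    {"dx": 0.0064,"dy": 0.0302,"dz": 0,"wx": 0,"wy": 0,"wz": 0,"fingers": 0.2},
    {"dx": 0.0036,"dy": 0.0173,"dz": 0,"wx": 0,"wy": 0,"wz": 0,"fingers": 0.2},
    {"dx": 0,"dy": 0,"dz": 0,"wx": 0,"wy": 0,"wz": 0,"fingers": 0.2},
    {"dx": 0,"dy": 0,"dz": 0.02,"wx": 0,"wy": 0,"wz": 0,"fingers": 0.2},
    {"dx": 0,"dy": 0,"dz": 0.03,"wx": 0,"wy": 0,"wz": 0,"fingers": 0.2},
    {"dx": 0,"dy": 0,"dz": 0.03,"wx": 0,"wy": 0,"wz": 0,"fingers": 0.2},
    {"dx": 0,"dy": 0,"dz": 0.03,"wx": 0,"wy": 0,"wz": 0,"fingers": 0.2},
    {"dx": 0,"dy": 0,"dz": 0.03,"wx": 0,"wy": 0,"wz": 0,"fingers": 0.2},
    {"dx": 0,"dy": 0,"dz": 0.015,"wx": 0,"wy": 0,"wz": 0,"fingers": 0.2},
    {"dx": 0,"dy": 0,"dz": 0,"wx": 0,"wy": 0,"wz": 0,"fingers": 0.2},
    {"dx": 0,"dy": 0,"dz": 0,"wx": 0,"wy": 0,"wz": 0,"fingers": 0.2},
    {"dx": 0,"dy": 0,"dz": 0,"wx": 0,"wy": 0,"wz": 0,"fingers": 0.2}
  ]
}}

```text
clock: 8.05
tool_pos: [504.9, 355.8, 48.4]
tool_rot: [179.9, 0.2, -173.6]
wrist_force: [0.5, 0.9, -0.4]
width: 46.3
grasp_force: 25.9
```

```bash
python3 - <<'E'
from h import *
im,d=get_image("scene");vv,uu=np.mgrid[0:480,0:640];P=world("scene",d,uu,vv)
s=sense();print(s["tool_pos"],s["tool_rot"],s["wrist_force"],s["width"],s["clock"])
cv2.imwrite("pics/s3.png",cv2.resize(im[150:300,360:525,::-1],(660,600)))
q=P[(np.hypot(P[...,0]-502,P[...,1]-356)<28)&(P[...,2]>25)&(P[...,2]<80)];print(np.percentile(q[:,2],[0,2,5,50,98]),np.median(q,0))
q=P[(abs(P[...,0]-502)<85)&(abs(P[...,1]-358)<85)&(P[...,2]>9)&(P[...,2]<24)];print(cv2.minAreaRect(q[:,:2].astype(np.float32)))
E
```

```text
[504.8506176  355.89210067  48.52550653] [ 179.94248818    0.1816888  -173.60309132] [ 0.73319082  0.18930568 -0.91601081] 46.741771743797685 8.1
[43.41145008 45.84114679 47.98344663 66.54337156 79.23458235] [514.47340008 358.79031038  66.54337156]
((501.5206604003906, 355.6980895996094), (125.1461181640625, 143.2813720703125), 10.648012161254883)
```

View pics/s3.png

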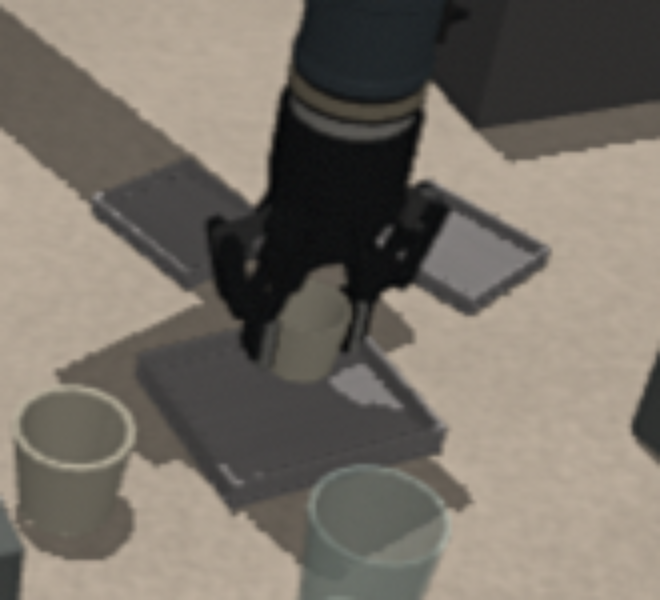

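The crucible hangs upright over the tray at (310,330) in the crop, so I'll lower it slowly.

Emit:
{"method": "move_arm", "body": {
  "deltas": [
    {"dx": 0,"dy": 0,"dz": 0.012,"wx": 0,"wy": 0,"wz": 0,"fingers": 0.2},
    {"dx": 0,"dy": 0,"dz": 0.012,"wx": 0,"wy": 0,"wz": 0,"fingers": 0.2},
    {"dx": 0,"dy": 0,"dz": 0.006,"wx": 0,"wy": 0,"wz": 0,"fingers": 0.2},
    {"dx": 0,"dy": 0,"dz": 0.003,"wx": 0,"wy": 0,"wz": 0,"fingers": 0.2},
    {"dx": 0,"dy": 0,"dz": 0.001,"wx": 0,"wy": 0,"wz": 0,"fingers": 0.2},
    {"dx": 0,"dy": 0,"dz": 0.001,"wx": 0,"wy": 0,"wz": 0,"fingers": 0.2},
    {"dx": 0,"dy": 0,"dz": 0,"wx": 0,"wy": 0,"wz": 0,"fingers": 0.2},
    {"dx": 0,"dy": 0,"dz": 0,"wx": 0,"wy": 0,"wz": 0,"fingers": 0.2},
    {"dx": 0,"dy": 0,"dz": 0,"wx": 0,"wy": 0,"wz": 0,"fingers": 0.2}
  ]
}}

```text
clock: 9.0
tool_pos: [503.7, 355.6, 12.1]
tool_rot: [180.0, 0.0, -173.6]
wrist_force: [0.9, -0.6, -0.6]
width: 46.7
grasp_force: 25.9
```

Emit:
{"method": "move_arm", "body": {
  "deltas": [
    {"dx": 0,"dy": 0,"dz": 0.001,"wx": 0,"wy": 0,"wz": 0,"fingers": 0.2},
    {"dx": 0,"dy": 0,"dz": 0.001,"wx": 0,"wy": 0,"wz": 0,"fingers": 0.2},
    {"dx": 0,"dy": 0,"dz": 0,"wx": 0,"wy": 0,"wz": 0,"fingers": 0.2}
  ]
}}

```text
clock: 9.3
tool_pos: [503.5, 355.4, 9.7]
tool_rot: [-180.0, -0.0, -173.6]
wrist_force: [-0.3, 0.2, -1.0]
width: 46.8
grasp_force: 25.9
```

Emit:
{"method": "move_arm", "body": {
  "deltas": [
    {"dx": 0,"dy": 0,"dz": 0.0007,"wx": 0,"wy": 0,"wz": 0,"fingers": 0.2},
    {"dx": 0,"dy": 0,"dz": 0,"wx": 0,"wy": 0,"wz": 0,"fingers": 0.2},
    {"dx": 0,"dy": 0,"dz": 0,"wx": 0,"wy": 0,"wz": 0,"fingers": 0.2}
  ]
}}

```text
clock: 9.6
tool_pos: [503.6, 355.5, 9.1]
tool_rot: [-180.0, -0.0, -173.6]
wrist_force: [-0.3, -0.4, -0.0]
width: 46.8
grasp_force: 25.9
```

Emit:
{"method": "move_arm", "body": {
  "deltas": [
    {"dx": 0,"dy": 0,"dz": 0.0007,"wx": 0,"wy": 0,"wz": 0,"fingers": 0.2},
    {"dx": 0,"dy": 0,"dz": 0,"wx": 0,"wy": 0,"wz": 0,"fingers": 0.2},
    {"dx": 0,"dy": 0,"dz": 0,"wx": 0,"wy": 0,"wz": 0,"fingers": 0.2}
  ]
}}

```text
clock: 9.9
tool_pos: [503.7, 355.6, 8.8]
tool_rot: [180.0, 0.0, -173.6]
wrist_force: [-0.6, 0.6, 3.6]
width: 46.7
grasp_force: 26.0
```

Emit:
{"method": "move_arm", "body": {
  "deltas": [
    {"dx": 0,"dy": 0,"dz": 0,"wx": 0,"wy": 0,"wz": 0,"fingers": 0.56},
    {"dx": 0,"dy": 0,"dz": 0,"wx": 0,"wy": 0,"wz": 0,"fingers": 0.6},
    {"dx": 0,"dy": 0,"dz": 0,"wx": 0,"wy": 0,"wz": 0,"fingers": 0.66},
    {"dx": 0,"dy": 0,"dz": 0,"wx": 0,"wy": 0,"wz": 0,"fingers": 0.72},
    {"dx": 0,"dy": 0,"dz": 0,"wx": 0,"wy": 0,"wz": 0,"fingers": 0.75},
    {"dx": 0,"dy": 0,"dz": 0,"wx": 0,"wy": 0,"wz": 0,"fingers": 0.75},
    {"dx": 0,"dy": 0,"dz": -0.005,"wx": 0,"wy": 0,"wz": 0,"fingers": 0.75},
    {"dx": 0,"dy": 0,"dz": -0.01,"wx": 0,"wy": 0,"wz": 0,"fingers": 0.75},
    {"dx": 0,"dy": 0,"dz": -0.02,"wx": 0,"wy": 0,"wz": 0,"fingers": 0.75},
    {"dx": 0,"dy": 0,"dz": -0.03,"wx": 0,"wy": 0,"wz": 0,"fingers": 0.75},
    {"dx": 0,"dy": 0,"dz": -0.03,"wx": 0,"wy": 0,"wz": 0,"fingers": 0.75},
    {"dx": 0,"dy": 0,"dz": -0.035,"wx": 0,"wy": 0,"wz": 0,"fingers": 0.75},
    {"dx": 0,"dy": 0,"dz": -0.035,"wx": 0,"wy": 0,"wz": 0,"fingers": 0.75},
    {"dx": 0,"dy": 0,"dz": -0.035,"wx": 0,"wy": 0,"wz": 0,"fingers": 0.75},
    {"dx": 0,"dy": 0,"dz": -0.02,"wx": 0,"wy": 0,"wz": 0,"fingers": 0.75},
    {"dx": 0,"dy": 0,"dz": 0,"wx": 0,"wy": 0,"wz": 0,"fingers": 0.75}
  ]
}}

```text
clock: 11.5
tool_pos: [505.6, 356.5, 233.3]
tool_rot: [179.8, 0.5, -173.6]
wrist_force: [0.3, 1.0, -0.3]
width: 64.2
grasp_force: 0.0
```

Emit:
{"method": "move_arm", "body": {
  "deltas": [
    {"dx": 0,"dy": 0,"dz": 0,"wx": 0,"wy": 0,"wz": 0.1428,"fingers": 0.75},
    {"dx": 0,"dy": 0,"dz": 0,"wx": 0,"wy": 0,"wz": 0.1428,"fingers": 0.75},
    {"dx": 0,"dy": 0,"dz": 0,"wx": 0,"wy": 0,"wz": 0.1428,"fingers": 0.75},
    {"dx": 0,"dy": 0,"dz": 0,"wx": 0,"wy": 0,"wz": 0.1428,"fingers": 0.75},
    {"dx": 0,"dy": 0,"dz": 0,"wx": 0,"wy": 0,"wz": 0.1428,"fingers": 0.75},
    {"dx": 0,"dy": 0,"dz": 0,"wx": 0,"wy": 0,"wz": 0.1428,"fingers": 0.75},
    {"dx": 0,"dy": 0,"dz": 0,"wx": 0,"wy": 0,"wz": 0.1428,"fingers": 0.75},
    {"dx": 0,"dy": 0,"dz": 0,"wx": 0,"wy": 0,"wz": 0.1428,"fingers": 0.75},
    {"dx": 0,"dy": 0,"dz": 0,"wx": 0,"wy": 0,"wz": 0.1428,"fingers": 0.75},
    {"dx": 0,"dy": 0,"dz": 0,"wx": 0,"wy": 0,"wz": 0.1428,"fingers": 0.75},
    {"dx": 0,"dy": 0,"dz": 0,"wx": 0,"wy": 0,"wz": 0.1428,"fingers": 0.75},
    {"dx": 0,"dy": 0,"dz": 0,"wx": 0,"wy": 0,"wz": 0,"fingers": 0.75},
    {"dx": 0,"dy": 0,"dz": 0,"wx": 0,"wy": 0,"wz": 0,"fingers": 0.75}
  ]
}}

```text
clock: 12.8
tool_pos: [503.0, 355.2, 227.6]
tool_rot: [-179.9, 0.0, 96.6]
wrist_force: [-0.1, 0.6, 0.5]
width: 64.0
grasp_force: 0.0
```

```bash
python3 - <<'E'
from h import *
im,d=get_image("scene");vv,uu=np.mgrid[0:480,0:640];P=world("scene",d,uu,vv)
s=sense();T=toolT(s);print(s["tool_pos"],s["tool_rot"],s["qpos"],s["width"],s["clock"])
cv2.imwrite("pics/s4.png",cv2.resize(im[170:320,360:525,::-1],(660,600)))
q=P[(np.hypot(P[...,0]-504,P[...,1]-356)<30)&(P[...,2]>38)&(P[...,2]<60)];print(len(q),circ(q),np.percentile(q[:,2],[5,50,95]))
q=P[(abs(P[...,0]-502)<85)&(abs(P[...,1]-358)<85)&(P[...,2]>9)&(P[...,2]<24)];print(cv2.minAreaRect(q[:,:2].astype(np.float32)))
print("to bar",T[:3,:3].T@(np.array([527.7,12.5,129])-T[:3,3]))
E
```

```text
[503.12310292 355.26483177 227.74841613] [-1.79925059e+02  2.53887149e-02  9.65487866e+01] [ 2.48443003e+01  2.97705290e+01  8.36056869e+01 -6.31358348e-04
  6.67029070e+01  1.82957803e+01] 64.0918086408191 12.85
145 (array([502.8, 356.2,  21.7]), np.float64(1.19)) [38.69941355 43.90642548 48.02166283]
((500.7783203125, 356.824951171875), (124.39717864990234, 144.2824249267578), 11.583240509033203)
to bar [-343.28751137  -14.54614325   98.91965281]
```

View pics/s4.png

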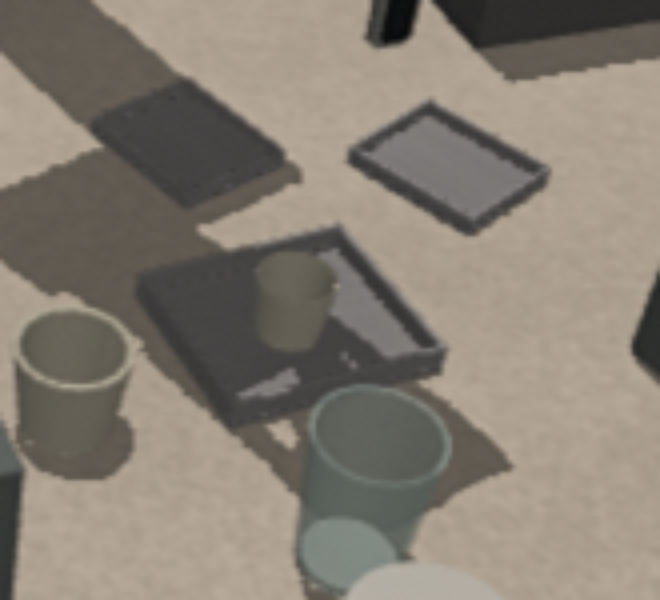

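The crucible stands upright in the tray at (293,300) in the crop. Next I move above the bar.

Emit:
{"method": "move_arm", "body": {
  "deltas": [
    {"dx": -0.0167,"dy": -0.0014,"dz": 0,"wx": 0,"wy": 0,"wz": 0,"fingers": 0.6},
    {"dx": -0.0293,"dy": -0.0014,"dz": 0,"wx": 0,"wy": 0,"wz": 0,"fingers": 0.6},
    {"dx": -0.0419,"dy": -0.0015,"dz": 0,"wx": 0,"wy": 0,"wz": 0,"fingers": 0.6},
    {"dx": -0.0419,"dy": -0.0015,"dz": 0,"wx": 0,"wy": 0,"wz": 0,"fingers": 0.6},
    {"dx": -0.0419,"dy": -0.0015,"dz": 0,"wx": 0,"wy": 0,"wz": 0,"fingers": 0.6},
    {"dx": -0.0419,"dy": -0.0015,"dz": 0,"wx": 0,"wy": 0,"wz": 0,"fingers": 0.6},
    {"dx": -0.0419,"dy": -0.0015,"dz": 0,"wx": 0,"wy": 0,"wz": 0,"fingers": 0.6},
    {"dx": -0.0419,"dy": -0.0015,"dz": 0,"wx": 0,"wy": 0,"wz": 0,"fingers": 0.6},
    {"dx": -0.0293,"dy": -0.0014,"dz": 0,"wx": 0,"wy": 0,"wz": 0,"fingers": 0.6},
    {"dx": -0.0167,"dy": -0.0014,"dz": 0,"wx": 0,"wy": 0,"wz": 0,"fingers": 0.6},
    {"dx": 0,"dy": 0,"dz": 0,"wx": 0,"wy": 0,"wz": 0,"fingers": 0.6},
    {"dx": 0,"dy": 0,"dz": 0,"wx": 0,"wy": 0,"wz": 0,"fingers": 0.6},
    {"dx": 0,"dy": 0,"dz": 0,"wx": 0,"wy": 0,"wz": 0,"fingers": 0.6},
    {"dx": 0,"dy": 0,"dz": 0,"wx": 0,"wy": 0,"wz": 0,"fingers": 0.6}
  ]
}}

```text
clock: 14.25
tool_pos: [527.1, 13.6, 228.4]
tool_rot: [-180.0, -0.0, 96.5]
wrist_force: [-0.3, 0.2, 0.0]
width: 51.0
grasp_force: 0.0
```

```bash
python3 - <<'E'
from h import *
T,im,P=wristP("w5");s=sense();T=toolT(s);print(s["clock"],s["tool_pos"],s["tool_rot"],s["qpos"],s["wrist_force"],s["width"])
P=P.reshape(-1,3);x,y,z=P.T
q=P[(z>142)&(z<162)&(abs(x-528)<30)&(abs(y-13)<80)];print(len(q));
if len(q): 
  (c,sz,a)=cv2.minAreaRect(q[:,:2].astype(np.float32));print(c,sz,a,np.percentile(q[:,2],[5,50,95]))
print("to bar",T[:3,:3].T@(np.array([527.7,12.5,129])-T[:3,3]))
E
```

```text
14.3 [527.17327138  13.56337114 228.43256492] [-1.79993292e+02 -5.40010355e-03  9.65080713e+01] [-1.06789306e+01  2.29397831e+01  9.62342868e+01  3.63809695e-03
  6.08339343e+01 -1.71887754e+01] [-0.0168281  -0.50547105  0.34128609] 51.4648514144335
3039
(527.2044067382812, 12.319816589355469) (9.645894050598145, 108.98503112792969) 6.336428642272949 [149.33783601 151.93107822 153.42647507]
to bar [-1.12559123  0.41444958 99.43241144]
```

Emit:
{"method": "move_arm", "body": {
  "deltas": [
    {"dx": -0.001,"dy": 0,"dz": 0.015,"wx": 0,"wy": 0,"wz": 0,"fingers": 0.6},
    {"dx": 0,"dy": 0,"dz": 0.025,"wx": 0,"wy": 0,"wz": 0,"fingers": 0.6},
    {"dx": 0,"dy": 0,"dz": 0.025,"wx": 0,"wy": 0,"wz": 0,"fingers": 0.6},
    {"dx": 0,"dy": 0,"dz": 0.02,"wx": 0,"wy": 0,"wz": 0,"fingers": 0.6},
    {"dx": 0,"dy": 0,"dz": 0.01,"wx": 0,"wy": 0,"wz": 0,"fingers": 0.6},
    {"dx": 0,"dy": 0,"dz": 0.004,"wx": 0,"wy": 0,"wz": 0,"fingers": 0.6},
    {"dx": 0,"dy": 0,"dz": 0,"wx": 0,"wy": 0,"wz": 0,"fingers": 0.6},
    {"dx": 0,"dy": 0,"dz": 0,"wx": 0,"wy": 0,"wz": 0,"fingers": 0.6},
    {"dx": 0,"dy": 0,"dz": 0,"wx": 0,"wy": 0,"wz": 0,"fingers": 0.45},
    {"dx": 0,"dy": 0,"dz": 0,"wx": 0,"wy": 0,"wz": 0,"fingers": 0.3},
    {"dx": 0,"dy": 0,"dz": 0,"wx": 0,"wy": 0,"wz": 0,"fingers": 0.2},
    {"dx": 0,"dy": 0,"dz": 0,"wx": 0,"wy": 0,"wz": 0,"fingers": 0.1},
    {"dx": 0,"dy": 0,"dz": 0,"wx": 0,"wy": 0,"wz": 0,"fingers": 0},
    {"dx": 0,"dy": 0,"dz": 0,"wx": 0,"wy": 0,"wz": 0,"fingers": 0},
    {"dx": 0,"dy": 0,"dz": 0,"wx": 0,"wy": 0,"wz": 0,"fingers": 0},
    {"dx": 0,"dy": 0,"dz": 0,"wx": 0,"wy": 0,"wz": 0,"fingers": 0}
  ],
  "grip_force": 40
}}

```text
clock: 15.9
tool_pos: [528.2, 11.6, 129.8]
tool_rot: [179.9, 0.0, 96.4]
wrist_force: [1.0, 0.6, 5.2]
width: 8.1
grasp_force: 39.2
```

```bash
cat > arc.py <<'E'
import numpy as np
def tcp(th):  # tool frame 2D pose along photometer x,z: lid angle th, tilt th/2
    a=np.arctan2(44,132)+th;p=th/2
    return np.hypot(132,44)*np.array([-np.cos(a),np.sin(a)])+19*np.array([-np.sin(p),-np.cos(p)])
def rows(ths):
    for a,b in zip(ths[:-1],ths[1:]):
        d=tcp(b)-tcp(a);p=a/2
        print(round(np.degrees(b),2),"dy %.4f dz %.4f wx %.4f"%(d@[np.cos(p),-np.sin(p)],d@[-np.sin(p),-np.cos(p)],(b-a)/2))
E
python3 -c "
from arc import *
from bench import sense
s=sense();print(s['tool_pos'],s['tool_rot'],s['wrist_force'],s['moment'],s['width'])
rows(np.radians([0,.5,1.5,3,5,7,9,11,13,15,17,19,21,23,25,27,29,31,32,32.5]))
print();rows(np.radians([32.5,33,34.5,36.5,38.5,40.5,42.5,44.5,46.5,48.5,50.5,52.5,54.5,56.5,58.5,59.5,60]))"
```

```text
[528.16194712  11.58918644 129.84697532] [1.79911626e+02 1.67219711e-02 9.63998060e+01] [0.95058516 0.63865534 5.18741313] [ 0.13715745 -0.16120394 -0.03704283] 8.140943017670487
0.5 dy 0.3061 dz -1.1504 wx 0.0044
1.5 dy 0.6322 dz -2.2943 wx 0.0087
3.0 dy 0.9932 dz -3.4259 wx 0.0131
5.0 dy 1.4037 dz -4.5390 wx 0.0175
7.0 dy 1.4826 dz -4.5080 wx 0.0175
9.0 dy 1.5610 dz -4.4756 wx 0.0175
11.0 dy 1.6387 dz -4.4419 wx 0.0175
13.0 dy 1.7159 dz -4.4069 wx 0.0175
15.0 dy 1.7925 dz -4.3704 wx 0.0175
17.0 dy 1.8684 dz -4.3327 wx 0.0175
19.0 dy 1.9436 dz -4.2937 wx 0.0175
21.0 dy 2.0181 dz -4.2533 wx 0.0175
23.0 dy 2.0920 dz -4.2116 wx 0.0175
25.0 dy 2.1650 dz -4.1687 wx 0.0175
27.0 dy 2.2374 dz -4.1245 wx 0.0175
29.0 dy 2.3089 dz -4.0790 wx 0.0175
31.0 dy 2.3796 dz -4.0323 wx 0.0175
32.0 dy 1.2074 dz -2.0036 wx 0.0087
32.5 dy 0.6081 dz -0.9986 wx 0.0044

33.0 dy 0.6124 dz -0.9956 wx 0.0044
34.5 dy 1.8761 dz -2.9603 wx 0.0131
36.5 dy 2.5698 dz -3.8976 wx 0.0175
38.5 dy 2.6374 dz -3.8464 wx 0.0175
40.5 dy 2.7040 dz -3.7940 wx 0.0175
42.5 dy 2.7697 dz -3.7404 wx 0.0175
44.5 dy 2.8345 dz -3.6857 wx 0.0175
46.5 dy 2.8983 dz -3.6299 wx 0.0175
48.5 dy 2.9611 dz -3.5730 wx 0.0175
50.5 dy 3.0229 dz -3.5150 wx 0.0175
52.5 dy 3.0836 dz -3.4559 wx 0.0175
54.5 dy 3.1434 dz -3.3958 wx 0.0175
56.5 dy 3.2021 dz -3.3346 wx 0.0175
58.5 dy 3.2597 dz -3.2724 wx 0.0175
59.5 dy 1.6441 dz -1.6198 wx 0.0087
60.0 dy 0.8256 dz -0.8058 wx 0.0044
```

Emit:
{"method": "move_arm", "body": {
  "deltas": [
    {"dx": 0,"dy": 0.0003,"dz": -0.0012,"wx": 0.0044,"wy": 0,"wz": 0,"fingers": 0},
    {"dx": 0,"dy": 0.0006,"dz": -0.0023,"wx": 0.0087,"wy": 0,"wz": 0,"fingers": 0},
    {"dx": 0,"dy": 0.001,"dz": -0.0034,"wx": 0.0131,"wy": 0,"wz": 0,"fingers": 0},
    {"dx": 0,"dy": 0.0014,"dz": -0.0045,"wx": 0.0175,"wy": 0,"wz": 0,"fingers": 0},
    {"dx": 0,"dy": 0.0015,"dz": -0.0045,"wx": 0.0175,"wy": 0,"wz": 0,"fingers": 0},
    {"dx": 0,"dy": 0.0016,"dz": -0.0045,"wx": 0.0175,"wy": 0,"wz": 0,"fingers": 0},
    {"dx": 0,"dy": 0.0016,"dz": -0.0044,"wx": 0.0175,"wy": 0,"wz": 0,"fingers": 0},
    {"dx": 0,"dy": 0.0017,"dz": -0.0044,"wx": 0.0175,"wy": 0,"wz": 0,"fingers": 0},
    {"dx": 0,"dy": 0.0018,"dz": -0.0044,"wx": 0.0175,"wy": 0,"wz": 0,"fingers": 0},
    {"dx": 0,"dy": 0,"dz": 0,"wx": 0,"wy": 0,"wz": 0,"fingers": 0},
    {"dx": 0,"dy": 0,"dz": 0,"wx": 0,"wy": 0,"wz": 0,"fingers": 0}
  ]
}}

```text
clock: 17.0
tool_pos: [540.5, 12.9, 161.5]
tool_rot: [-172.4, 0.0, 96.4]
wrist_force: [2.1, -1.5, -6.7]
width: 8.6
grasp_force: 39.0
```

Emit:
{"method": "move_arm", "body": {
  "deltas": [
    {"dx": 0,"dy": 0.0019,"dz": -0.0043,"wx": 0.0175,"wy": 0,"wz": 0,"fingers": 0},
    {"dx": 0,"dy": 0.0019,"dz": -0.0043,"wx": 0.0175,"wy": 0,"wz": 0,"fingers": 0},
    {"dx": 0,"dy": 0.002,"dz": -0.0043,"wx": 0.0175,"wy": 0,"wz": 0,"fingers": 0},
    {"dx": 0,"dy": 0.0021,"dz": -0.0042,"wx": 0.0175,"wy": 0,"wz": 0,"fingers": 0},
    {"dx": 0,"dy": 0.0022,"dz": -0.0042,"wx": 0.0175,"wy": 0,"wz": 0,"fingers": 0},
    {"dx": 0,"dy": 0.0022,"dz": -0.0041,"wx": 0.0175,"wy": 0,"wz": 0,"fingers": 0},
    {"dx": 0,"dy": 0.0023,"dz": -0.0041,"wx": 0.0175,"wy": 0,"wz": 0,"fingers": 0},
    {"dx": 0,"dy": 0.0024,"dz": -0.004,"wx": 0.0175,"wy": 0,"wz": 0,"fingers": 0},
    {"dx": 0,"dy": 0.0012,"dz": -0.002,"wx": 0.0087,"wy": 0,"wz": 0,"fingers": 0},
    {"dx": 0,"dy": 0.0006,"dz": -0.001,"wx": 0.0044,"wy": 0,"wz": 0,"fingers": 0},
    {"dx": 0,"dy": 0,"dz": 0,"wx": 0,"wy": 0,"wz": 0,"fingers": 0},
    {"dx": 0,"dy": 0,"dz": 0,"wx": 0,"wy": 0,"wz": 0,"fingers": 0}
  ]
}}

```text
clock: 18.2
tool_pos: [565.2, 15.7, 193.9]
tool_rot: [-163.6, 0.0, 96.4]
wrist_force: [-0.8, -2.3, -5.4]
width: 8.3
grasp_force: 39.0
```

Emit:
{"method": "move_arm", "body": {
  "deltas": [
    {"dx": 0,"dy": 0.0006,"dz": -0.001,"wx": 0.0044,"wy": 0,"wz": 0,"fingers": 0},
    {"dx": 0,"dy": 0.0019,"dz": -0.003,"wx": 0.0131,"wy": 0,"wz": 0,"fingers": 0},
    {"dx": 0,"dy": 0.0026,"dz": -0.0039,"wx": 0.0175,"wy": 0,"wz": 0,"fingers": 0},
    {"dx": 0,"dy": 0.0026,"dz": -0.0038,"wx": 0.0175,"wy": 0,"wz": 0,"fingers": 0},
    {"dx": 0,"dy": 0.0027,"dz": -0.0038,"wx": 0.0175,"wy": 0,"wz": 0,"fingers": 0},
    {"dx": 0,"dy": 0.0028,"dz": -0.0037,"wx": 0.0175,"wy": 0,"wz": 0,"fingers": 0},
    {"dx": 0,"dy": 0,"dz": 0,"wx": 0,"wy": 0,"wz": 0,"fingers": 0},
    {"dx": 0,"dy": 0,"dz": 0,"wx": 0,"wy": 0,"wz": 0,"fingers": 0}
  ]
}}

```text
clock: 19.0
tool_pos: [584.1, 17.8, 209.0]
tool_rot: [-158.6, 0.0, 96.4]
wrist_force: [-3.7, -2.2, 1.2]
width: 8.3
grasp_force: 39.5
```

```bash
cat > ang.py <<'E'
from h import *
s=sense();T=toolT(s);g=T[:3,3]-19*T[:3,2];print(s["clock"],"grasp",g,s["tool_rot"],s["qpos"],s["wrist_force"],s["width"])
c,n=np.cos(np.radians(6.4)),np.sin(np.radians(6.4));H=np.array([599.5+60*c,20.5+60*n,104])
def ph(p): d=p-H;return np.stack([d[...,0]*c+d[...,1]*n,-d[...,0]*n+d[...,1]*c,d[...,2]],-1)
b=ph(g);print("bar rel hinge",b,"r",np.hypot(b[0],b[2]),"theta by arm",np.degrees(np.arctan2(b[2],-b[0]))-18.435)
import sys
for cam in("top","scene"):
    im,d=get_image(cam);cv2.imwrite(f"pics/{cam}_{sys.argv[1]}.png",im[...,::-1]);vv,uu=np.mgrid[0:480,0:640];P=world(cam,d,uu,vv);Q=ph(P)[d>0]
    # lid top/under plane: points on plate strips away from gripper
    m=(abs(Q[:,1])<86)&(abs(Q[:,1])>62)&(Q[:,2]>15)&(Q[:,0]>-150)&(Q[:,0]<10)&(Q[:,2]<160);q=Q[m];print(cam,len(q))
    if len(q)>20:
        vx,vz,x0,z0=cv2.fitLine(q[:,[0,2]].astype(np.float32),cv2.DIST_HUBER,0,.01,.01).ravel();print("  angle",np.degrees(np.arctan2(vz,-vx))%180,"line at z=4 x=",x0+vx/vz*(4-z0), "resid",np.median(abs((q[:,0]-x0)*vz-(q[:,2]-z0)*vx)))
E
python3 ang.py a
```

```text
19.0 grasp [590.95346933  18.57327166 226.67483397] [-1.58615454e+02  3.26897703e-02  9.64122263e+01] [ -6.74125013  38.04809245  73.85629237  -4.79007647  88.96514788
 -12.17824673] [-3.70588553 -2.19206131  1.15981398] 8.283711286968447
bar rel hinge [-68.70803835  -0.96204817 122.67483397] r 140.60550993047838 theta by arm 42.312571569486934
top 313
  angle 41.07306 line at z=4 x= 2.703331 resid 1.1238004476005905
scene 1724
  angle 41.23436 line at z=4 x= 0.94607544 resid 1.2363969749437294
```

Emit:
{"method": "move_arm", "body": {
  "deltas": [
    {"dx": 0,"dy": 0.0014,"dz": -0.0018,"wx": 0.0087,"wy": 0,"wz": 0,"fingers": 0},
    {"dx": 0,"dy": 0.0028,"dz": -0.0037,"wx": 0.0175,"wy": 0,"wz": 0,"fingers": 0},
    {"dx": 0,"dy": 0.0029,"dz": -0.0036,"wx": 0.0175,"wy": 0,"wz": 0,"fingers": 0},
    {"dx": 0,"dy": 0.003,"dz": -0.0036,"wx": 0.0175,"wy": 0,"wz": 0,"fingers": 0},
    {"dx": 0,"dy": 0.003,"dz": -0.0035,"wx": 0.0175,"wy": 0,"wz": 0,"fingers": 0},
    {"dx": 0,"dy": 0.0031,"dz": -0.0035,"wx": 0.0175,"wy": 0,"wz": 0,"fingers": 0},
    {"dx": 0,"dy": 0.0031,"dz": -0.0034,"wx": 0.0175,"wy": 0,"wz": 0,"fingers": 0},
    {"dx": 0,"dy": 0.0032,"dz": -0.0033,"wx": 0.0175,"wy": 0,"wz": 0,"fingers": 0},
    {"dx": 0,"dy": 0.0033,"dz": -0.0033,"wx": 0.0175,"wy": 0,"wz": 0,"fingers": 0},
    {"dx": 0,"dy": 0.0016,"dz": -0.0016,"wx": 0.0087,"wy": 0,"wz": 0,"fingers": 0},
    {"dx": 0,"dy": 0,"dz": 0,"wx": 0,"wy": 0,"wz": 0,"fingers": 0},
    {"dx": 0,"dy": 0,"dz": 0,"wx": 0,"wy": 0,"wz": 0,"fingers": 0},
    {"dx": 0,"dy": 0,"dz": 0,"wx": 0,"wy": 0,"wz": 0,"fingers": 0}
  ]
}}

```text
clock: 20.4
tool_pos: [622.2, 22.0, 226.3]
tool_rot: [-149.7, 0.0, 96.4]
wrist_force: [-2.8, -3.4, 5.9]
width: 8.4
grasp_force: 39.3
```

```bash
python3 ang.py b; python3 -c "
import cv2;a=cv2.imread('pics/scene_b.png');cv2.imwrite('pics/sb.png',cv2.resize(a[140:360,160:480],(800,550)))
from arc import *;rows(np.radians([59.5,60.5]))"
```

```text
20.4 grasp [631.71521245  23.07777366 242.66065711] [-1.49683277e+02  3.89700142e-02  9.63916419e+01] [ -5.38272728  44.73787621  59.91787683  -6.1570983  105.04354808
 -11.7853889 ] [-2.81435486 -3.42324722  5.86812514] 8.425146854956807
bar rel hinge [-27.69821368  -1.02928657 138.66065711] r 141.40003136745102 theta by arm 60.268544220533855
top 212
  angle 58.39834 line at z=4 x= 4.640953 resid 1.0343366298684842
scene 1766
  angle 59.417946 line at z=4 x= 0.78131866 resid 1.1380777643568276
60.5 dy 1.6582 dz -1.6040 wx 0.0087
```

View pics/sb.png

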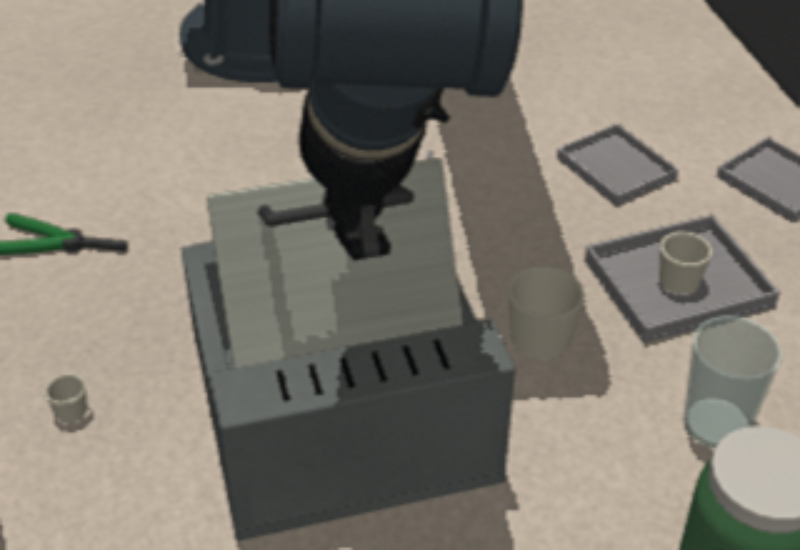

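The lid is open and held by its bar at about (365,215), and the crucible stands in the tray at (684,263). The arm and the cameras give an average of about 59.5°, so I add half a degree and hand it in.

Emit:
{"method": "move_arm", "body": {
  "deltas": [
    {"dx": 0,"dy": 0.0008,"dz": -0.0008,"wx": 0.0044,"wy": 0,"wz": 0,"fingers": 0},
    {"dx": 0,"dy": 0,"dz": 0,"wx": 0,"wy": 0,"wz": 0,"fingers": 0},
    {"dx": 0,"dy": 0,"dz": 0,"wx": 0,"wy": 0,"wz": 0,"fingers": 0},
    {"dx": 0,"dy": 0,"dz": 0,"wx": 0,"wy": 0,"wz": 0,"fingers": 0},
    {"dx": 0,"dy": 0,"dz": 0,"wx": 0,"wy": 0,"wz": 0,"fingers": 0}
  ]
}}

```text
clock: 21.0
tool_pos: [623.1, 22.1, 226.5]
tool_rot: [-149.4, 0.0, 96.4]
wrist_force: [-4.4, -3.6, 5.6]
width: 8.9
grasp_force: 39.3
```

```bash
python3 ang.py c; python3 -c "
from bench import *
print(job_done())"
```

```text
21.0 grasp [632.69882492  23.18670776 242.85959137] [-1.49378572e+02  3.66920972e-02  9.63881757e+01] [ -5.34965342  44.96313416  59.51595568  -6.20602494 105.52167453
 -11.78629638] [-4.37170357 -3.64088837  5.55306926] 8.863588571730272
bar rel hinge [-26.7085884   -1.03067359 138.85959137] r 141.40486133670237 theta by arm 60.67755474492023
top 207
  angle 58.995163 line at z=4 x= 4.287567 resid 0.8711218557700091
scene 1771
  angle 59.707726 line at z=4 x= 1.0938644 resid 1.0785497707352434
the job is handed in; nothing more can be done
None
```

I handed the job in at about 21 s: the crucible stands upright in the largest tray, and the gripper is still holding the lid by its bar at about 60° (measured 59.0 to 60.7°).

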